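Put the lockout padlocks back on their pegs

TASK

Hang each of the three padlocks by its closed shackle on the peg of its own colour, pushed on past the turned-up tip so that it hangs freely and still on the level part of the peg. Leave the blower, the loupe, the film can and the white tub standing where they are.

Things in the scene. Friction and masses are not known exactly. Their poses are not given: they have to be found in the camera images.
- rack: dark wooden board 105 x 290 x 12 mm screwed to the bench, carrying the three peg holders in a row along its y, 90 mm apart, in any colour order. Origin: centre of its underside; -x is its front, the side the pegs point to.
- red_lock: loose red plastic padlock, blank white labels, closed steel shackle, 0.08 to 0.17 kg, standing upright. Block 20 thick (own x) x 40 wide (y) x 44 mm high (z). Shackle: 6 mm rod in the y-z plane, legs 21 mm clear apart, 28 mm clear height from block to the inside of its round crown; whole lock 78 mm high. Origin: centre of the underside; z up.
- red_loop (a point): centre of the red padlock's shackle opening, 58 mm above its underside (14 mm above the block, 14 mm below the inside of the crown); axes as the lock's: the opening is passed through along x.
- red_peg: fixed red peg holder on the rack: foot 85 x 50 x 8 mm; post 22 mm wide, 103 mm high at x = +30 to +42 mm; level steel peg, 8 mm diameter, axis at z = 100 mm, from x = +30 to -32 mm, then turned up to a red ball, 11 mm diameter, centred at x = -38, z = 106 mm. Origin: centre of the underside, 12 mm above the bench; x runs from tip to post, z up.
- red_peg_mid (a point): point on the red peg's axis about its middle, 100 mm above the holder's origin; axes as the holder's. A lock hanging here has its loop point 10 mm below.
- yellow_lock: loose yellow plastic padlock, blank white labels, closed steel shackle, 0.08 to 0.17 kg, standing upright. Block 20 thick (own x) x 40 wide (y) x 44 mm high (z). Shackle: 6 mm rod in the y-z plane, legs 21 mm clear apart, 28 mm clear height from block to the inside of its round crown; whole lock 78 mm high. Origin: centre of the underside; z up.
- yellow_loop (a point): centre of the yellow padlock's shackle opening, 58 mm above its underside (14 mm above the block, 14 mm below the inside of the crown); axes as the lock's: the opening is passed through along x.
- yellow_peg: fixed yellow peg holder on the rack: foot 85 x 50 x 8 mm; post 22 mm wide, 103 mm high at x = +30 to +42 mm; level steel peg, 8 mm diameter, axis at z = 100 mm, from x = +30 to -32 mm, then turned up to a yellow ball, 11 mm diameter, centred at x = -38, z = 106 mm. Origin: centre of the underside, 12 mm above the bench; x runs from tip to post, z up.
- yellow_peg_mid (a point): point on the yellow peg's axis about its middle, 100 mm above the holder's origin; axes as the holder's. A lock hanging here has its loop point 10 mm below.
- blue_lock: loose blue plastic padlock, blank white labels, closed steel shackle, 0.08 to 0.17 kg, standing upright. Block 20 thick (own x) x 40 wide (y) x 44 mm high (z). Shackle: 6 mm rod in the y-z plane, legs 21 mm clear apart, 28 mm clear height from block to the inside of its round crown; whole lock 78 mm high. Origin: centre of the underside; z up.
- blue_loop (a point): centre of the blue padlock's shackle opening, 58 mm above its underside (14 mm above the block, 14 mm below the inside of the crown); axes as the lock's: the opening is passed through along x.
- blue_peg: fixed blue peg holder on the rack: foot 85 x 50 x 8 mm; post 22 mm wide, 103 mm high at x = +30 to +42 mm; level steel peg, 8 mm diameter, axis at z = 100 mm, from x = +30 to -32 mm, then turned up to a blue ball, 11 mm diameter, centred at x = -38, z = 106 mm. Origin: centre of the underside, 12 mm above the bench; x runs from tip to post, z up.
- blue_peg_mid (a point): point on the blue peg's axis about its middle, 100 mm above the holder's origin; axes as the holder's. A lock hanging here has its loop point 10 mm below.
- blower: loose black rubber air blower with a red nozzle, 61 mm across, 165 mm high, standing between the locks and the rack; a bystander, not to be disturbed. Origin: centre of its underside.
- loupe: loose black eye loupe, 41 mm across, 49 mm high, standing; a bystander, not to be disturbed. Origin: centre of its underside.
- film_can: loose white film can with lid, 34 x 38 mm, 50 mm high, standing; a bystander, not to be disturbed. Origin: centre of its underside.
- tub: loose white screw-lid tub, 66 mm across, 33 mm high; a bystander, not to be disturbed. Origin: centre of its underside.

How it is judged:
By the outcome, as a careful person would: the job done as asked, in the order asked, and still so for the second after the job is handed in, with the robot touching nothing.
It also fails if it takes over 72 s, if anything falls off the work surface, if the arm or the gripper's body presses on something with over 40 N, if the wrist force passes 120 N, or if a joint passes its speed limit or range.

ROBOT

A 6-joint arm with a two-finger parallel gripper is mounted at the origin on a cart in front of the work surface, level with it; the furniture and walls round the work are solid. World frame = base frame: x ahead of the robot, y to its left, z up, the work surface at z = 0. Lengths are in m, angles in rad, forces in N, time in s.
With the tool pointing down it reaches from about 0.3 to 0.825 m from the base axis. Payload 5.4 kg.
Tool frame: the origin (TCP) lies midway between the tips of the shut fingers; the grasp point (between the pads) lies 19 mm behind it; z points along the fingers, x is the direction in which the jaws open and shut, and the axes are right-handed (so a half turn about z gives the same grasp; the last joint's range is limited). The gripper opens to 92 mm and grips with 3 to 60 N. Pads are 20 mm wide; open, the fingers measure 128 mm over their backs; the gripper's body (75 mm by 189 mm) begins 69 mm behind the grasp point.
Start: joints at [-1.321, 0.158, 1.597, -0, 1.386, -0.21], TCP at [0.255, -0.515, 0.215] pointing down, gripper open.
Joint ranges: [-2.91, 2.91], [-0.94, 2.29], [0.18, 2.7], [-1.29, 4.43], [0.17, 2.64], [-3, 3]. Speed limits (rad/s): [2.57, 2.57, 3.14, 3.14, 3.14, 3.14].

INTERFACE

Orientations are given as a unit quaternion [w, x, y, z].
In Python, from cell import env, hand, solve_ik, cams, workorder, nets gives the robot as it stands. Calls block until the motion is done:
- env.move_pose(position, orientation): joint-space move of the TCP to a pose.
- env.move_l(position, frame=None, v=0.15, contact_N=None): straight line of the TCP; frame=None keeps the orientation; v is the mean speed in m/s. With contact_N (N) it stops when the force on the tool has changed by that much, and returns True; else False.
- env.set_joints(angles): joint-space move.
- hand.set_gripper(opening, newtons=None): opening from 0.0 (shut) to 1.0 (fully open); newtons is the grip in N (None keeps the last); returns when the fingers have stopped.
- env.wait(seconds).
- solve_ik(position, orientation): joint angles nearest the present ones, or None.
- env.state(): the state.
- cams.capture(name): name is "scene" or "top" or "wrist"; returns the picture (400x640x3 uint8, red, green, blue); there is no depth.
- cams.camera_model(name): a dict with "K" (3x3 intrinsics, pixels), "eye" and "rotation" of the camera in the world. Camera axes: x right, y down, z forward; pixel columns grow to the right and rows downward; lengths in m; the calibration is good to about 2 mm. A picture is of the moment at which its call begins: read the wrist's pose just before it. camera_model takes no time and is no camera call; for the wrist camera it gives the pose at the moment of the call.
A pose or a line that the arm cannot do raises env.MotionError and nothing moves.
- workorder.hand_in(): hands the job in, once; it reports no verdict.
Trained networks look in the newest picture that a camera, given by its name, has taken for a name from the list of things; names that differ only in an ending like _2 or _b are one class to them, and where a whole thing is asked for, a point or a joint stands for the part that bears it (a point fixed in the world has none). Each returns a list of dicts, best first, with "p" (0 to 1); they miss things now and then, are a little off and sometimes report something else, mostly with a low value. They report only what shows in the picture. A call takes as long as a camera call.
- nets.spot_in(camera, name): "centre" ([column, row] in pixels, amid what is visible of it).
- nets.pinpoint(camera, name): "centre" ([column, row] in pixels: a listed point, or the origin of a listed thing).
The state is a dict: "time_s": time; "joint_pos": joint angles; "joint_velocities": joint speeds; "effort": joint torques, N m; "position": TCP position; "tcp_rot": TCP orientation; "ft_force": force on the tool from outside, world axes, zero at the start; "wrist_torque": the same for the moment, N m; "finger_gap": opening from 0.0 (shut) to 1.0 (fully open).
Only numpy, scipy, OpenCV 4.12 (cv2) and the standard library are available. Lean on these libraries where they do the work, as an engineer would, in place of code of your own. Each camera call takes 0.05 s, during which the arm holds its last target.

## Working session

There is one attempt and no reset: what is moved stays moved. The work goes in short steps, each a Python script; the robot and the scene stay as the last script left them, time stands still between calls to the robot, and variables do not carry over. Pictures are saved under pics/ and viewed, and the job is handed in when it is done.

```bash
ls; mkdir -p pics; python3 - <<'E'
from cell import env, hand, solve_ik, cams, workorder, nets
import cv2
s=env.state(); print(s)
for n in ("scene","top","wrist"):
    im=cams.capture(n); cv2.imwrite(f"pics/{n}0.png",im[:,:,::-1]); m=cams.camera_model(n); print(n,m)
    for t in ["red_loop","yellow_loop","blue_loop","red_lock","yellow_lock","blue_lock","red_peg_mid","yellow_peg_mid","blue_peg_mid","red_peg","yellow_peg","blue_peg","blower","loupe","film_can","tub","rack"]:
        r=nets.pinpoint(n,t); print(t,[( [round(c) for c in d["centre"]],round(d["p"],2)) for d in r[:3]])
print(env.state()["time_s"])
E
```

```text
pics
{'time_s': 0.0, 'joint_pos': array([-1.32113310e+00,  1.59050092e-01,  1.59817923e+00,  1.04872347e-06,
        1.38620810e+00, -2.10079792e-01]), 'joint_velocities': array([-0.00021811, -0.00189141,  0.00112698, -0.00190941,  0.00024266,
        0.00077946]), 'effort': array([-3.82896292e-05, -3.85570371e+01, -3.22104478e+01,  7.01273605e-02,
        3.76583787e-02, -1.19936904e-04]), 'position': array([ 0.2549758 , -0.514697  ,  0.21364488]), 'tcp_rot': array([-6.39561484e-04,  8.49622392e-01, -5.27390690e-01, -6.64648428e-04]), 'ft_force': array([-0.39610272, -0.96828856, -0.01529321]), 'wrist_torque': array([ 0.01344229, -0.00534859, -0.05318928]), 'finger_gap': 1.0014513434630241}
scene {'K': array([[408.29810092,   0.        , 321.10256953],
       [  0.        , 408.29810092, 204.74700809],
       [  0.        ,   0.        ,   1.        ]]), 'eye': array([-0.18512538, -0.72181217,  0.57018764]), 'rotation': array([-0.49887836,  0.77964233, -0.32554886,  0.19312211])}
red_loop [([329, 241], 0.61)]
yellow_loop []
blue_loop [([383, 270], 0.66)]
red_lock [([333, 263], 0.65)]
[... 1258 characters left out ...]
]
blue_peg [([247, 171], 0.94)]
blower [([335, 181], 0.58), ([268, 153], 0.55), ([389, 241], 0.43)]
loupe [([375, 185], 0.66)]
film_can [([411, 168], 0.66)]
tub []
rack [([249, 171], 0.57)]
wrist {'K': array([[327.87028296,   0.        , 322.9752408 ],
       [  0.        , 327.87028296, 201.54867953],
       [  0.        ,   0.        ,   1.        ]]), 'eye': array([ 0.32395422, -0.48079102,  0.38522717]), 'rotation': array([ 0.11975794,  0.84122374, -0.522012  , -0.07418978])}
red_loop []
yellow_loop []
blue_loop []
red_lock []
yellow_lock []
blue_lock []
red_peg_mid []
yellow_peg_mid []
blue_peg_mid []
red_peg []
yellow_peg []
blue_peg []
blower []
loupe []
film_can []
tub []
rack []
2.7
```

View pics/scene0.png

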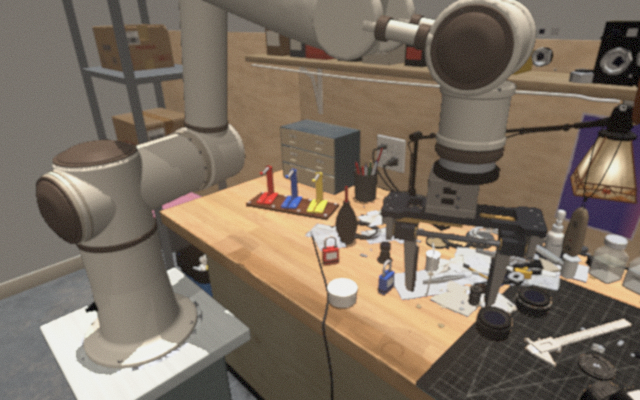

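View pics/top0.png

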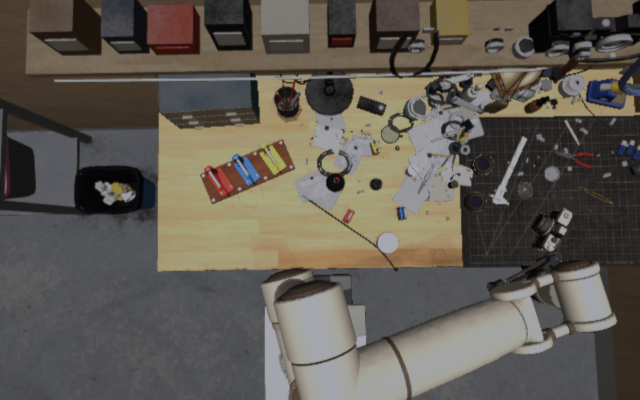

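```bash
python3 -c "
import cv2
a=cv2.imread('pics/top0.png')[110:270,180:440]; cv2.imwrite('pics/top0z.png',cv2.resize(a,None,fx=3,fy=3,interpolation=cv2.INTER_CUBIC))
a=cv2.imread('pics/scene0.png')[120:320,220:480]; cv2.imwrite('pics/scene0z.png',cv2.resize(a,None,fx=3,fy=3,interpolation=cv2.INTER_CUBIC))
"
```

```text
(no output)
```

View pics/top0z.png

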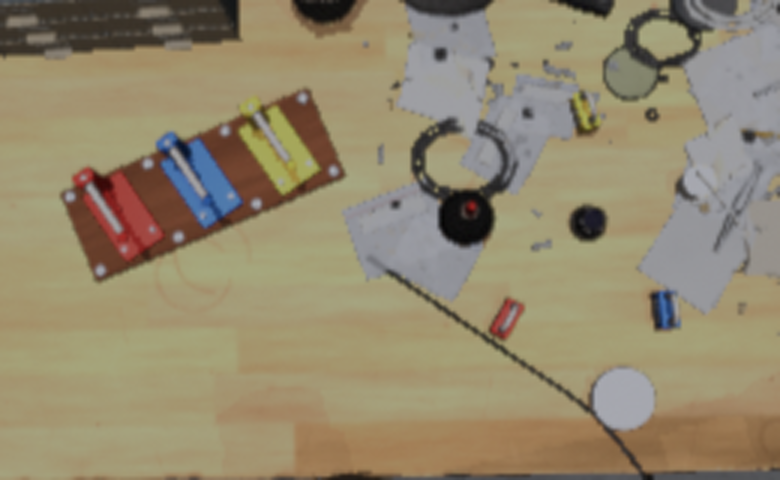

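View pics/scene0z.png

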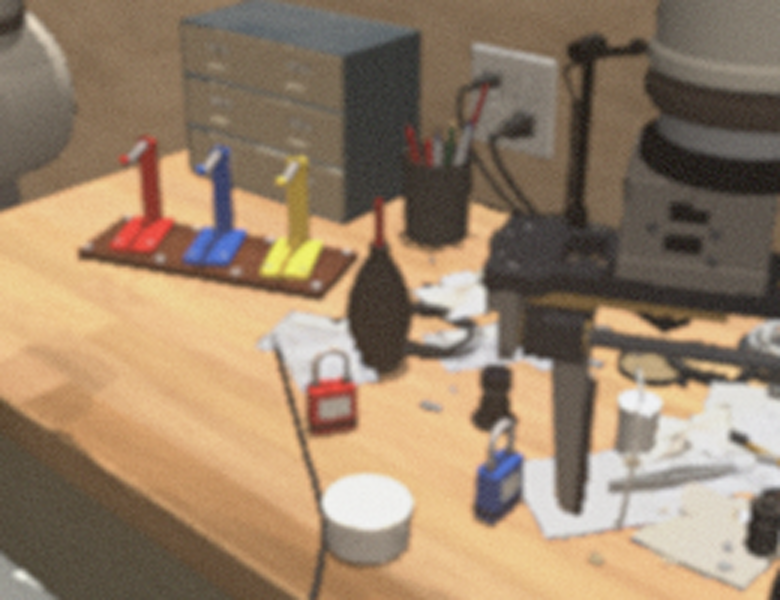

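```bash
cat > h.py <<'E'
import numpy as np, cv2
from scipy.spatial.transform import Rotation as R
from cell import env, hand, solve_ik, cams, workorder, nets
def rot(q): return R.from_quat([q[1],q[2],q[3],q[0]])
def quat(r): x,y,z,w=r.as_quat(); return [w,x,y,z]
def down(yaw):  # jaw axis (tool x) at world angle yaw, z down
    return quat(R.from_matrix(np.array([[np.cos(yaw),np.sin(yaw),0],[np.sin(yaw),-np.cos(yaw),0],[0,0,-1]]).astype(float)))
def ray(m,px):
    d=rot(m["rotation"]).apply(np.linalg.inv(m["K"])@[px[0],px[1],1.]); return np.array(m["eye"]),d
def at_z(m,px,z):
    e,d=ray(m,px); return e+d*(z-e[2])/d[2]
def proj(m,P):
    c=rot(m["rotation"]).inv().apply(np.atleast_2d(P)-m["eye"]); p=c@m["K"].T; return p[:,:2]/p[:,2:]
E
python3 - <<'E'
from h import *
np.set_printoptions(precision=4,suppress=True)
m=cams.camera_model("top")
for n,p,z in [("red",(350,217),.058),("yel",(375,144),.058),("blue",(402,210),.058),("rp",(211,178),.112),("yp",(271,153),.112),("bpbase",(247,171),.012),("rack",(249,171),0),("blow",(335,181),0),("nozzle",(180+470/3,110+210/3),.165),("loupe",(375,185),0),("film",(411,168),0),("tub",(180+623/3,110+400/3),.033)]: print(n,at_z(m,p,z))
w=cams.camera_model("wrist"); s=env.state()
T=rot(s["tcp_rot"]); print("cam in tool",T.inv().apply(w["eye"]-s["position"]), (T.inv()*rot(w["rotation"])).as_matrix())
E
```

```text
red [ 0.4249 -0.1142  0.058 ]
yel [ 0.6506 -0.1976  0.058 ]
blue [ 0.4435 -0.2746  0.058 ]
rp [0.5468 0.3009 0.112 ]
yp [0.6186 0.1215 0.112 ]
bpbase [0.5796 0.209  0.012 ]
rack [0.5812 0.2043 0.    ]
blow [ 0.5435 -0.0735  0.    ]
nozzle [ 0.5279 -0.0697  0.165 ]
loupe [ 0.5281 -0.2023  0.    ]
film [ 0.5813 -0.3203  0.    ]
tub [ 0.3414 -0.2317  0.033 ]
cam in tool [-0.0004 -0.077  -0.1706] [[ 1.      0.0002  0.0003]
 [-0.0003  0.9603  0.2789]
 [-0.0002 -0.2789  0.9603]]
```

```bash
python3 - <<'E'
from h import *
import json
N=["red_loop","yellow_loop","blue_loop","red_lock","yellow_lock","blue_lock","blower"]
env.move_pose([0.42,-0.19,0.30],down(np.pi/2))
def snap(tag,names):
    m=cams.camera_model("wrist"); im=cams.capture("wrist"); cv2.imwrite(f"pics/{tag}.png",im[:,:,::-1])
    json.dump({k:np.array(v).tolist() for k,v in m.items()},open(tag+".json","w"))
    for t in names:
        r=nets.pinpoint("wrist",t); print(t,[( [round(c,1) for c in d["centre"]],round(d["p"],2)) for d in r[:3]])
    print(env.state()["time_s"])
snap("A",N)
env.move_pose([0.44,0.16,0.30],down(np.pi/2))
snap("B",["red_peg_mid","yellow_peg_mid","blue_peg_mid","red_peg","yellow_peg","blue_peg"])
E
```

```text
red_loop [([383.1, 178.5], 0.88)]
yellow_loop [([317.1, 325.5], 0.87)]
blue_loop [([249.7, 187.5], 0.74), ([242.2, 255.6], 0.19)]
red_lock [([378.4, 170.2], 0.83)]
yellow_lock [([317.0, 302.4], 0.86)]
blue_lock [([260.2, 174.7], 0.7)]
blower [([405.1, 237.7], 0.88)]
4.8833
red_peg_mid [([174.9, 222.7], 0.44)]
yellow_peg_mid [([297.8, 313.9], 0.77)]
blue_peg_mid [([364.3, 290.7], 0.9)]
red_peg [([410.5, 233.0], 0.86), ([301.9, 274.5], 0.66)]
yellow_peg [([301.4, 273.2], 0.75), ([362.2, 291.3], 0.61)]
blue_peg [([353.4, 254.6], 0.59)]
6.55
```

View pics/A.png

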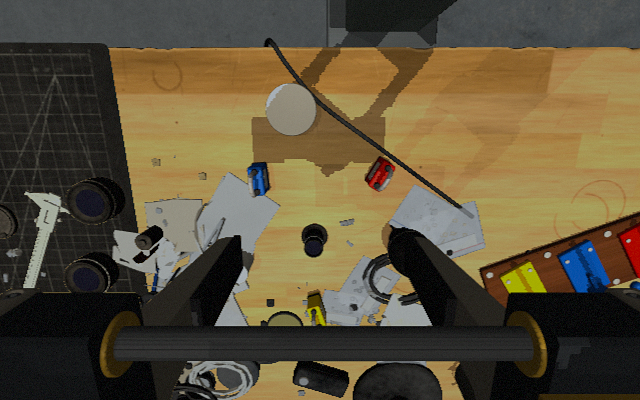

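View pics/B.png

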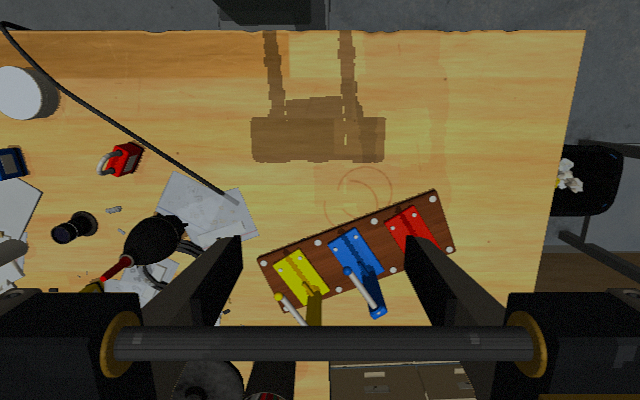

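```bash
python3 -c "
import cv2
a=cv2.imread('pics/B.png')[180:335,250:460]; cv2.imwrite('pics/Bz.png',cv2.resize(a,None,fx=3.8,fy=3.8,interpolation=cv2.INTER_CUBIC))
a=cv2.imread('pics/A.png')[145:345,230:430]; cv2.imwrite('pics/Az.png',cv2.resize(a,None,fx=3,fy=3,interpolation=cv2.INTER_CUBIC))
"
```

```text
(no output)
```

View pics/Bz.png

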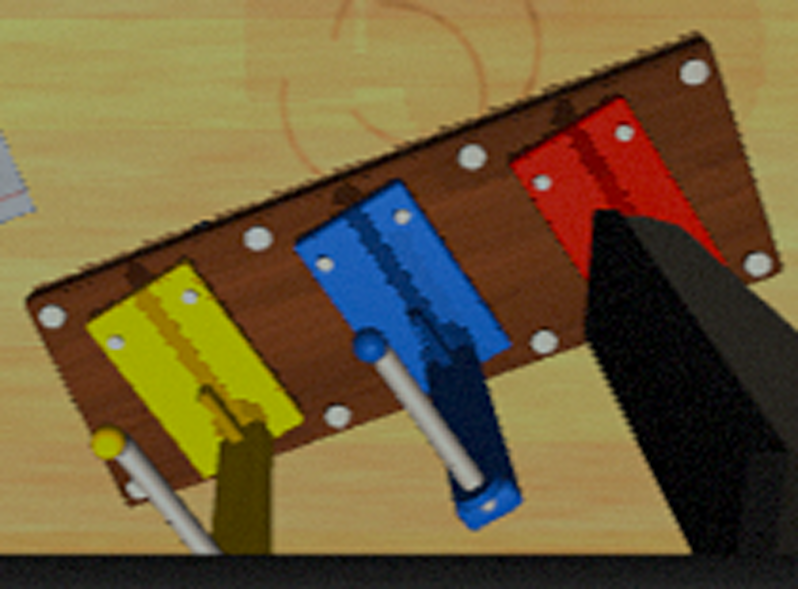

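View pics/Az.png

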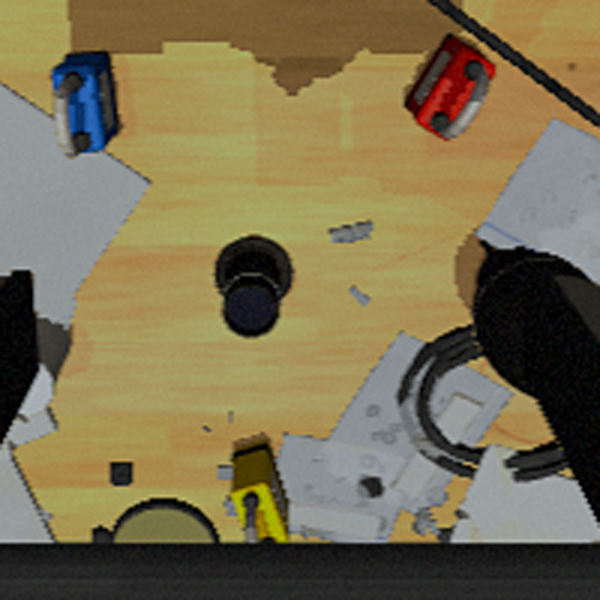

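```bash
cat > fit.py <<'E'
from h import *
import json
from scipy.optimize import least_squares
np.set_printoptions(precision=4,suppress=True)
def load(t):
    m=json.load(open(t+".json")); return {k:np.array(v) for k,v in m.items()}
FL,FR,BR,BL=[-.0425,.025,.008],[-.0425,-.025,.008],[.0425,-.025,.008],[.0425,.025,.008]
BALL=[-.038,0,.106]
def fit(m,obs,x0,z0):
    P=np.array([o[0] for o in obs],float); uv=np.array([o[1] for o in obs],float)
    def W(p): return R.from_euler('z',p[2]).apply(P)+[p[0],p[1],z0]
    f=lambda p:(proj(m,W(p))-uv).ravel()
    r=least_squares(f,x0); return r.x,r.fun.reshape(-1,2)
E
python3 - <<'E'
from fit import *
m=load("B")
z=lambda a:(250+a[0]/3.8-.4,180+a[1]/3.8-.4)
print("eye",m["eye"])
# image right=+y, down=+x: front (tip) at top of image. left (+y) is image right
obs={"yellow":[(FR,z((88,327))),(FL,z((190,262))),(BL,z((303,418))),(BR,z((208,478))),(BALL,z((110,443)))],
"blue":[(FR,z((297,245))),(FL,z((403,182))),(BL,z((511,343))),(BALL,z((371,346)))],
"red":[(FR,z((512,162))),(FL,z((625,97))),(BL,z((723,262)))]}
for k,o in obs.items():
    p,r=fit(m,o,[.58,.2,.4],.012); print(k,p,np.degrees(p[2]),"res",r.round(1).tolist())
    if k!='red':
        p,r=fit(m,[q for q in o if q[0] is not BALL],[.58,.2,.4],.012); print("  noball",p, np.degrees(p[2]),"ball pred err",(proj(m,R.from_euler('z',p[2]).apply(BALL)+[p[0],p[1],.012])-o[-1][1]))
hx,hy=.0525,.145
o=[([-hx,-hy,.012],z((30,298))),([-hx,hy,.012],z((703,36))),([hx,hy,.012],z((780,268))),([hx,-hy,.012],z((130,503)))]
p,r=fit(m,o,[.58,.2,.4],0); print("rack",p,np.degrees(p[2]),r.round(1).tolist())
E
```

```text
eye [0.3598 0.1589 0.4706]
yellow [0.6127 0.1257 0.5934] 33.99681092136632 res [[-0.7, -0.1], [-0.6, -0.0], [1.2, 0.7], [-0.2, 0.6], [0.2, -0.9]]
  noball [0.6123 0.1258 0.5887] 33.73208243711475 ball pred err [[ 0.3395 -1.2773]]
blue [0.5787 0.2085 0.582 ] 33.345201114749685 res [[-0.9, 0.4], [-0.2, -0.4], [0.8, 1.0], [0.2, -0.7]]
  noball [0.5782 0.2085 0.5772] 33.07092350218673 ball pred err [[ 0.3315 -1.1156]]
red [0.5437 0.2908 0.5739] 32.88395432659754 res [[-0.8, -0.2], [-0.3, -1.0], [1.1, 1.4]]
rack [0.5768 0.2077 0.3921] 22.463277959165083 [[-2.8, 0.5], [1.7, -0.9], [1.8, 0.0], [-0.8, 1.3]]
```

```bash
python3 - <<'E'
from fit import *
m=load("A"); print(m["eye"])
for n,a,b in [("red",(383.1,178.5),(378.4,170.2)),("yellow",(317.1,325.5),(317,302.4)),("blue",(249.7,187.5),(260.2,174.7))]:
    print(n,at_z(m,a,.058),at_z(m,b,0))
z=lambda a:(230+a[0]/3-.3,145+a[1]/3-.3)
for n,a,b in [("red",(478,70),(440,122)),("blue",(72,75),(80,140)),("yellow",(246,500),(255,543))]:
    A,B=at_z(m,z(a),.044),at_z(m,z(b),.044); d=B-A; print(n,A,B,np.hypot(*d[:2]),np.degrees(np.arctan2(d[1],d[0])))
print("blower",at_z(m,(405.1,237.7),0))
E
python3 - <<'E'
import cv2
a=cv2.imread('pics/A.png')
for n,(x,y) in dict(r=(380,173),b=(260,180),y=(317,310)).items():
    c=a[y-25:y+25,x-25:x+25]; cv2.imwrite(f'pics/A_{n}.png',cv2.resize(c,None,fx=5,fy=5,interpolation=cv2.INTER_CUBIC))
cv2.imwrite('pics/A_3.png',cv2.hconcat([cv2.imread(f'pics/A_{n}.png') for n in 'rby']))
E
```

```text
[ 0.3394 -0.1907  0.4705]
red [ 0.4282 -0.1137  0.058 ] [ 0.4284 -0.1103  0.    ]
yellow [ 0.6488 -0.1997  0.058 ] [ 0.648  -0.2009  0.    ]
blue [ 0.4399 -0.2857  0.058 ] [ 0.4349 -0.2825  0.    ]
red [ 0.4172 -0.104   0.044 ] [ 0.4406 -0.1196  0.044 ] 0.02812486524336864 -33.73510827446928
blue [ 0.4193 -0.2822  0.044 ] [ 0.4487 -0.2803  0.044 ] 0.029509223386997095 3.541036130241776
yellow [ 0.6345 -0.208   0.044 ] [ 0.6596 -0.2037  0.044 ] 0.025508885195122736 9.707912333495754
blower [ 0.5339 -0.0643  0.    ]
```

View pics/A_3.png

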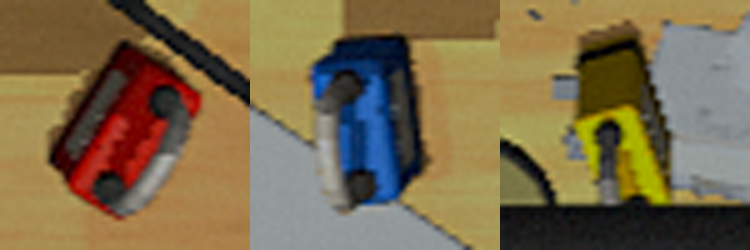

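```bash
cat >> h.py <<'E'
import json
def snap(tag,names=()):
    m=cams.camera_model("wrist"); im=cams.capture("wrist"); cv2.imwrite(f"pics/{tag}.png",im[:,:,::-1])
    json.dump({k:np.array(v).tolist() for k,v in m.items()},open(tag+".json","w"))
    for t in names:
        r=nets.pinpoint("wrist",t); z=.058 if "loop" in t else 0
        print(t,[( [round(c,1) for c in d["centre"]],round(d["p"],2),at_z(m,d["centre"],z).round(4).tolist()) for d in r[:2]])
    print("t",env.state()["time_s"])
E
python3 - <<'E'
from h import *
env.move_pose([0.428,-0.113,0.20],down(np.radians(-34)))
hand.set_gripper(0.68,25)
print(env.state()["position"],env.state()["joint_pos"].round(2))
snap("R1",["red_loop","red_lock"])
im=cv2.imread("pics/R1.png")[100:300,200:440]; cv2.imwrite("pics/R1z.png",cv2.resize(im,None,fx=3,fy=3,interpolation=cv2.INTER_CUBIC))
E
```

```text
[ 0.42803186 -0.11298781  0.20001468] [-0.53 -0.19  1.97 -0.    1.36  0.06]
red_loop [([326.8, 186.3], 0.82, [0.4313, -0.1127, 0.058])]
red_lock [([321.0, 176.1], 0.82, [0.4253, -0.1109, 0.0])]
t 8.675
```

View pics/R1z.png

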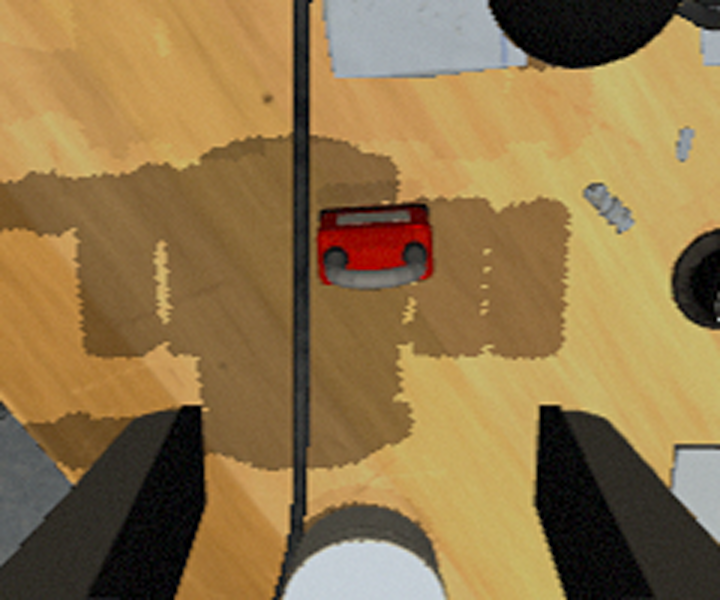

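```bash
cat >> h.py <<'E'
G=0.012
def pick(x,y,yaw_deg):
    env.move_l([x,y,0.10],down(np.radians(yaw_deg)),v=0.2)
    c=env.move_l([x,y,G],v=0.12,contact_N=12); s=env.state(); print("down contact",c,s["position"].round(4))
    hand.set_gripper(0.25,25); s=env.state(); print("gap mm",s["finger_gap"]*92, "ft",s["ft_force"].round(1))
    env.move_l([x,y,0.22],v=0.2); s=env.state(); print("lifted gap",s["finger_gap"]*92,"ft",s["ft_force"].round(2),"t",s["time_s"])
def legs(tag,a,b,f=3,o=(200,100)):
    m={k:np.array(v) for k,v in json.load(open(tag+".json")).items()}
    A,B=[at_z(m,(o[0]+q[0]/f-.3,o[1]+q[1]/f-.3),.044) for q in (a,b)]
    d=B-A; c=(A+B)/2; print("legs",c.round(4),"d",np.hypot(*d[:2]).round(4),"yaw",np.degrees(np.arctan2(d[1],d[0])).round(1)); return c
E
python3 - <<'E'
from h import *
c=legs("R1",(335,258),(414,256))
pick(c[0],c[1],-33)
snap("R2")
E
```

```text
legs [ 0.4282 -0.1134  0.044 ] d 0.0269 yaw -32.5
down contact False [ 0.429  -0.1139  0.0129]
gap mm 40.4750733886011 ft [ 0.1 -0.1  4.1]
lifted gap 39.75628738029289 ft [ 0.6   0.13 -1.76] t 11.8583
t 11.9083
```

View pics/R2.png

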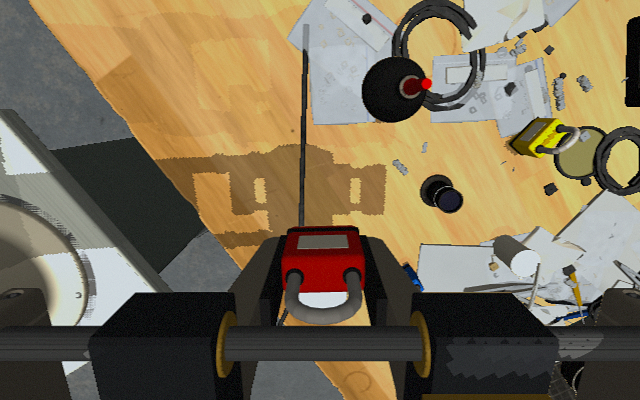

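```bash
cat >> h.py <<'E'
PEG={"yellow":(.6127,.1257),"blue":(.5785,.2083),"red":(.5440,.2908)}
HY=np.radians(33.4)
def hp(c,x,y=0,dz=0):
    u=np.array([np.cos(HY),np.sin(HY)]); n=np.array([-u[1],u[0]])
    p=np.array(PEG[c])+x*u+y*n; return [p[0],p[1]]
ZI=0.0700
def pre(c,yaw_deg=None,x=-.075):
    yaw=HY-np.pi/2
    p=hp(c,x); env.move_l(p+[0.22],down(yaw),v=0.3)
    env.move_l(p+[ZI],v=0.2); s=env.state(); print(s["position"].round(4),p,"t",s["time_s"])
E
python3 - <<'E'
from h import *
pre("red"); snap("R3")
E
```

```text
[0.4825 0.2496 0.0714] [np.float64(0.48138641025524453), np.float64(0.24951394449362535)] t 14.1833
t 14.2333
```

View pics/R3.png

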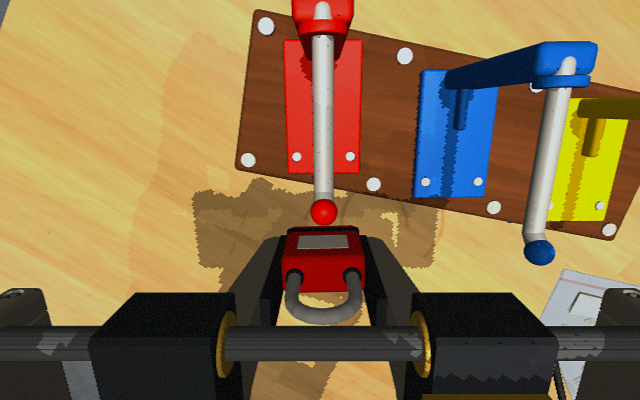

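```bash
python3 - <<'E'
from fit import *
m=load("R3")
from h import hp,PEG,HY
u=np.array([np.cos(HY),np.sin(HY)]);n=np.array([-u[1],u[0]])
for c,px in [("red",(323.8,212)),("blue",(539,251))]:
    q=at_z(m,px,.118)[:2]-PEG[c]; print(c,"holder frame",q@u,q@n)
E
```

```text
red holder frame -0.03746572228489933 -0.000347356145697801
blue holder frame -0.037778973477722716 -0.0012065047986112958
```

```bash
cat >> h.py <<'E'
def insert(c,x1=-.001,y=0):
    k=env.move_l(hp(c,x1,y)+[ZI],v=0.07,contact_N=8); s=env.state(); print("insert contact",k,s["position"].round(4),"ft",s["ft_force"].round(2),"t",s["time_s"]); return k
def lower(c,x1=-.001,y=0):
    k=env.move_l(hp(c,x1,y)+[ZI-.018],v=0.03,contact_N=3); s=env.state(); print("lower contact",k,s["position"].round(4),"ft",s["ft_force"].round(2),"t",s["time_s"]); return k
E
python3 - <<'E'
from h import *
insert("red"); snap("R4")
E
```

```text
insert contact False [0.5428 0.2901 0.0699] ft [-1.22 -0.56 -1.75] t 15.4417
t 15.4917
```

View pics/R4.png

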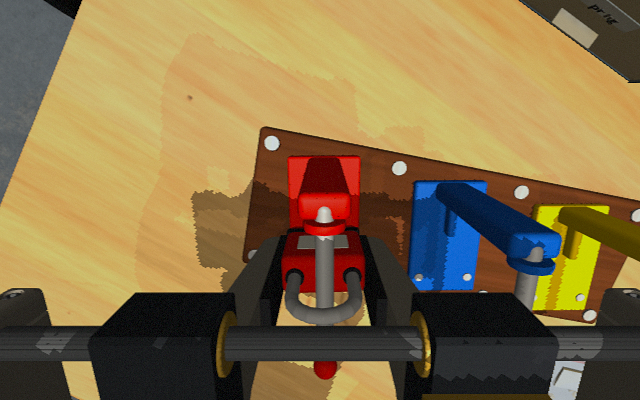

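The peg now runs through the red shackle: the ball is at (324,370), behind the shackle crown at about (322,315). Next I lower it and release.

```bash
cat >> h.py <<'E'
def release(c,x1=-.001,y=0):
    hand.set_gripper(0.62); env.wait(0.3)
    env.move_l(hp(c,x1,y)+[0.18],v=0.15); s=env.state(); print("ft",s["ft_force"].round(2),"t",s["time_s"])
E
python3 - <<'E'
from h import *
lower("red"); release("red")
# to blue lock hover via high point
env.move_l([0.45,0.1,0.24],v=0.3)
env.move_pose([0.4375,-0.283,0.20],down(np.radians(3.5)))
snap("B1",["blue_loop"])
im=cv2.imread("pics/B1.png")[100:300,200:440]; cv2.imwrite("pics/B1z.png",cv2.resize(im,None,fx=3,fy=3,interpolation=cv2.INTER_CUBIC))
im=cams.capture("scene"); cv2.imwrite("pics/S1.png",cv2.resize(im[120:320,220:480,::-1],None,fx=3,fy=3,interpolation=cv2.INTER_CUBIC))
E
```

```text
lower contact True [0.5432 0.2902 0.0562] ft [-0.71 -0.38  4.03] t 15.975
ft [ 0.3  -0.05 -0.76] t 17.7
blue_loop [([319.7, 191.3], 0.98, [0.4331, -0.2843, 0.058])]
t 20.275
```

View pics/B1z.png

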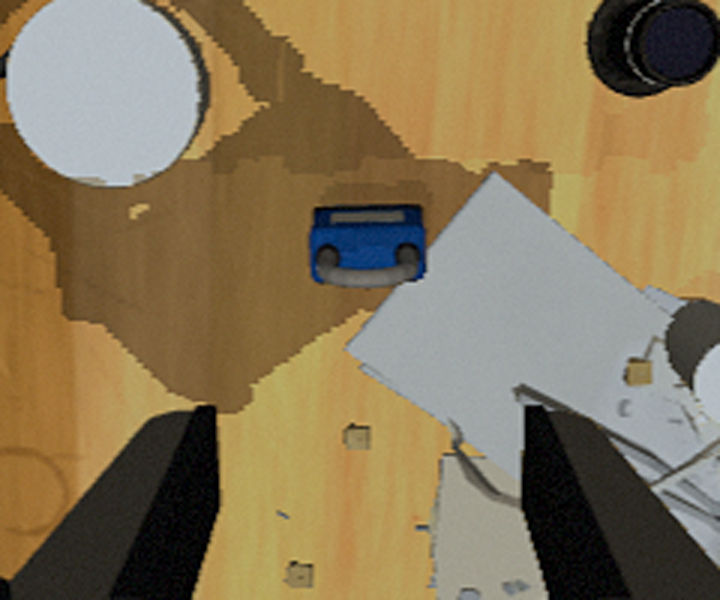

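View pics/S1.png

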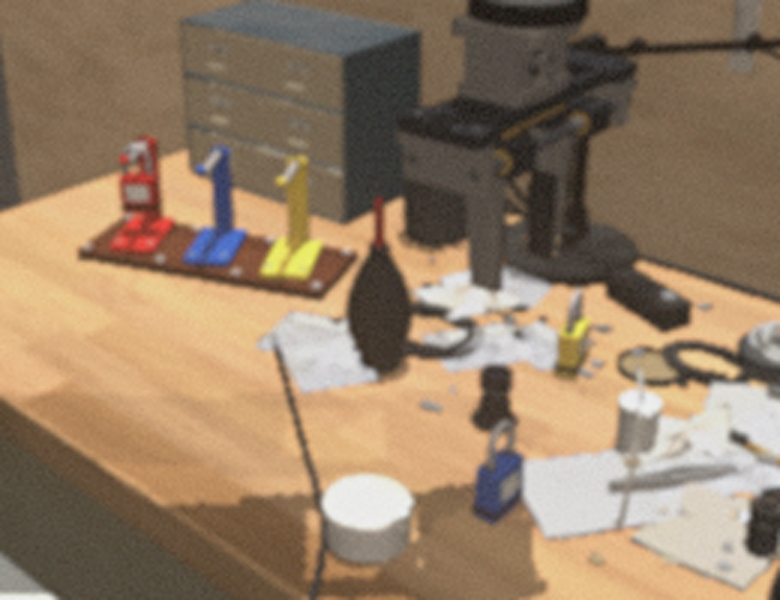

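```bash
python3 - <<'E'
from h import *
c=legs("B1",(328,257),(408,255))
hand.set_gripper(0.68,25)
pick(c[0],c[1],3.5)
pre("blue"); snap("B3")
E
```

```text
legs [ 0.4355 -0.2811  0.044 ] d 0.0273 yaw 5.0
down contact False [ 0.4362 -0.2818  0.0129]
gap mm 40.01330048532006 ft [-0.4  0.4  3.5]
lifted gap 39.859867308346224 ft [ 0.44  0.35 -1.59] t 23.8167
[0.517  0.1669 0.0713] [np.float64(0.5158864102552445), np.float64(0.16701394449362536)] t 26.475
t 26.525
```

View pics/B3.png

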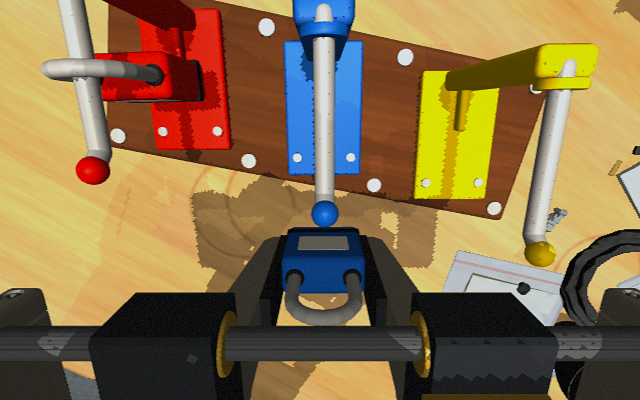

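```bash
python3 - <<'E'
from h import *
if not insert("blue"):
    snap("B4")
    if lower("blue"):
        release("blue")
        env.move_l([0.57,0.15,0.24],v=0.3)
        env.move_l([0.645,-0.206,0.21],down(np.radians(11)),v=0.3)
        snap("Y1",["yellow_loop"])
        im=cv2.imread("pics/Y1.png")[100:300,200:440]; cv2.imwrite("pics/Y1z.png",cv2.resize(im,None,fx=3,fy=3,interpolation=cv2.INTER_CUBIC))
E
```

```text
insert contact False [0.5773 0.2076 0.0699] ft [ 0.31  0.44 -1.13] t 27.7333
t 27.7833
lower contact True [0.5777 0.2077 0.0562] ft [-0.14 -0.68  4.52] t 28.2667
ft [-0.56 -0.24 -0.6 ] t 29.9917
yellow_loop [([242.9, 34.8], 0.47, [0.546, -0.0815, 0.058])]
t 32.1
```

View pics/Y1z.png

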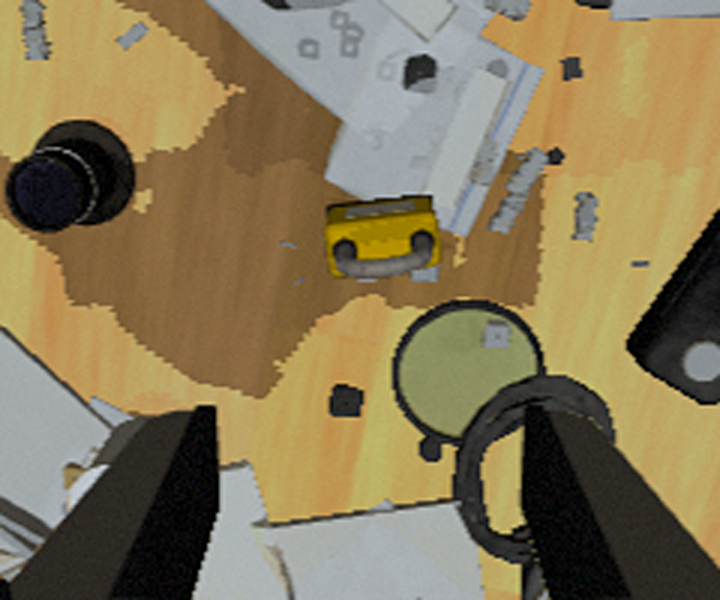

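View pics/B4.png

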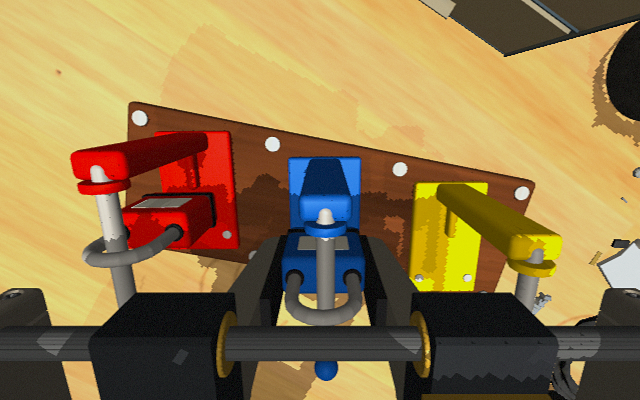

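```bash
python3 - <<'E'
from h import *
c=legs("Y1",(344,250),(422,242))
hand.set_gripper(0.68,25)
pick(c[0],c[1],17)
pre("yellow"); snap("Y3")
E
```

```text
legs [ 0.6469 -0.2015  0.044 ] d 0.0274 yaw 17.1
down contact False [ 0.6477 -0.2019  0.0131]
gap mm 39.87565039332668 ft [0.6 0.3 3. ]
lifted gap 39.676196170616606 ft [-0.19  0.27 -1.48] t 35.6417
[0.5513 0.0842 0.0713] [np.float64(0.5500864102552445), np.float64(0.08441394449362535)] t 38.1167
t 38.1667
```

View pics/Y3.png

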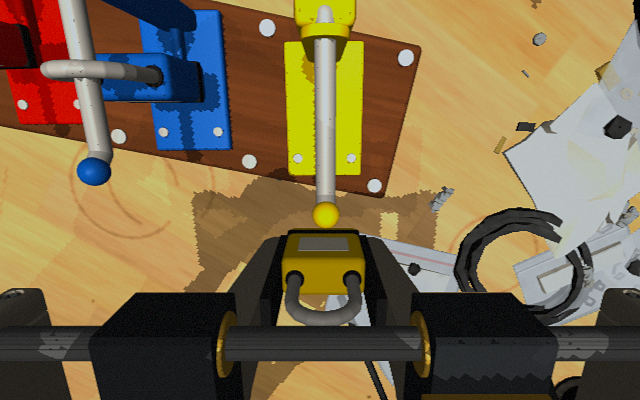

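```bash
python3 - <<'E'
from h import *
if not insert("yellow"):
    snap("Y4")
    if lower("yellow"):
        release("yellow")
        env.move_pose([0.47,0.13,0.26],down(HY-np.pi/2)); env.wait(0.5)
        snap("F1")
        for n in("scene","top"):
            im=cams.capture(n); y,x=(120,220) if n=="scene" else (110,180)
            cv2.imwrite(f"pics/F{n}.png",cv2.resize(im[y:y+180,x:x+260,::-1],None,fx=3,fy=3,interpolation=cv2.INTER_CUBIC))
        print(env.state()["time_s"])
E
```

```text
insert contact False [0.6116 0.125  0.0699] ft [ 0.84 -0.48 -0.87] t 39.375
t 39.425
lower contact True [0.6118 0.1251 0.0566] ft [0.38 0.67 2.83] t 39.9
ft [ 0.12  0.46 -1.06] t 41.6167
t 42.8583
42.9583
```

View pics/F1.png

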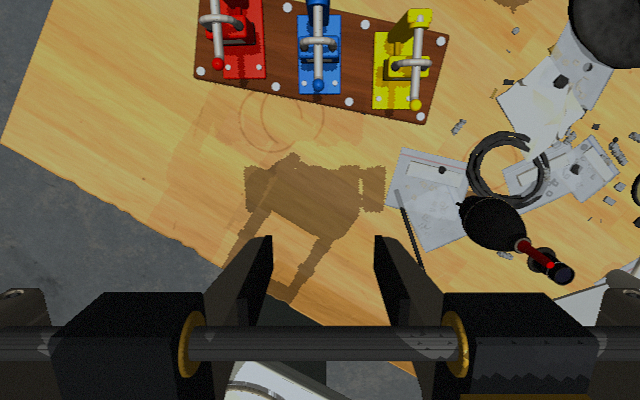

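View pics/Fscene.png

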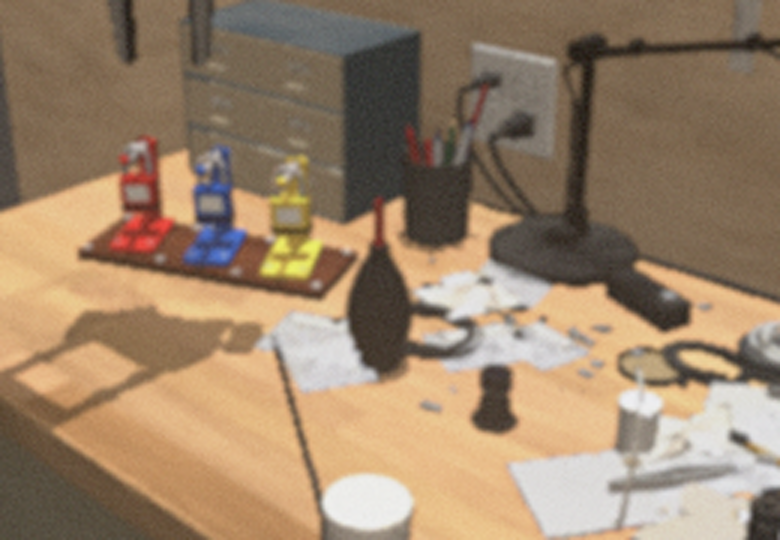

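View pics/Ftop.png

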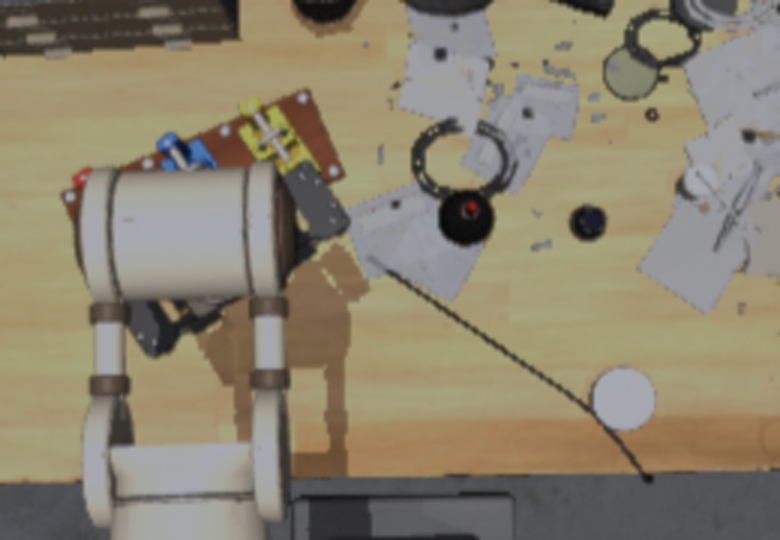

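```bash
python3 - <<'E'
from h import *
env.wait(0.7); snap("F2")
a,b=[cv2.imread(f"pics/{n}.png")[0:120,180:460].astype(float) for n in("F1","F2")]
d=cv2.GaussianBlur(a,(5,5),0)-cv2.GaussianBlur(b,(5,5),0); print("max/mean diff",abs(d).max(),abs(d).mean())
workorder.hand_in(); print(env.state()["time_s"])
im=cv2.imread("pics/F2.png")[0:130,180:460]; cv2.imwrite("pics/F2z.png",cv2.resize(im,None,fx=2.8,fy=2.8,interpolation=cv2.INTER_CUBIC))
E
```

```text
t 43.7083
max/mean diff 16.6640625 0.9594640144469246
the job is handed in; nothing more can be done
the job is handed in; nothing more can be done
```

All three padlocks hang by their shackles on the peg of their own colour, and the job was handed in at about 43.7 s of the 72 s allowed. I gripped each lock by the sides of its block. I pushed the shackle level over the ball tip, lowered it until it touched the peg at about the middle of the level part, and released it.

- **Hanging:** The last wrist and scene pictures show each lock on the level part of its own peg. None of the three pushes touched the peg; contact came only on lowering, at about the expected height each time.
- **Stillness:** Two wrist pictures 0.85 s apart show no clear movement. The mean difference was about 1 grey level. The maximum was about 17, which I took for noise or edges but did not look into.
- **Bystanders:** The blower, loupe, film can and tub are at the same pixels in the top picture as at the start.
- **Robot:** The gripper was clear of everything at hand-in.

One network report disagreed: the last search for the yellow loop gave a wrong spot, with a confidence of 0.47. I measured that lock from the picture instead. My last close-up of the locks was not saved because hand-in ended the script, so nothing was checked after handing in.

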